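# Clear the inspection camera and hold a link arm up to it

## Robot

A 6-joint arm with a two-finger parallel gripper is mounted at the origin on a cart in front of the work surface, level with it; the furniture and walls round the work are solid. World frame = base frame: x ahead of the robot, y to its left, z up, the work surface at z = 0. Lengths are in m, angles in rad, forces in N, time in s.
With the tool pointing down it reaches from about 0.275 to 0.725 m from the base axis. Payload 5.6 kg.
Tool frame: the origin (TCP) lies between the finger pads; the fingertips stand 19 mm ahead of it and the grasp point (between the pads) is the TCP; z points along the fingers, y is the line along which they close (so a half turn about z gives the same grasp; the last joint's range is limited). The gripper opens to 85 mm and grips with 20 to 120 N. Pads are 22 mm wide; open, the fingers measure 114 mm over their backs; the gripper's body (76 mm by 85 mm) begins 54 mm behind the grasp point. The pads swing forward as they close: fully open they stand 13 mm farther back than shut.
Start: joints at [1.534, 0.255, 0.108, 0, -1.424, -0.285], TCP at [0.174, 0.522, 0.218] pointing down, gripper open.
Joint ranges: [-2.95, 2.95], [-1.21, 1.97], [-1.09, 1.5], [-2.87, 1.71], [-2.94, -0.07], [-3.05, 3.05]. Speed limits (rad/s): [2.57, 2.57, 3.14, 3.14, 3.14, 3.14].

## Interface

Orientations are given as a unit quaternion [w, x, y, z].
In Python, from plant import sensors, grab_frame, camera_info, order gives the robot as it stands. The module is installed in compiled form; this text tells all that it offers.
- The arm moves only by the tool carry_out, never from a script. Its argument "steps" is a list of rows, each an object of numbers: "tx", "ty", "tz": the shift along the world's x, y, z as a fraction of full scale; "rx", "ry", "rz": the turn, a rotation vector about the world's x, y, z as a fraction of full scale; "hand": the opening, from -1 (shut) to 1 (fully open). In form: [{"tx": .., "ty": .., "tz": .., "rx": .., "ry": .., "rz": .., "hand": ..}, ...]. A call has 1 to 20 rows; each row shifts and turns the commanded pose from where the row before left it; what a row does not reach is not made up. Full scale, the value 1, is 150 mm for a shift and 120 degrees for a turn. A row lasts 1/12 s, in which the tool goes at most 41.7 mm and 7.16 degrees, less where a joint would pass 70% of its speed; a pose out of reach is approached as far as the arm can. A call with a number of a shift or a turn outside -1 to 1 is refused whole. A call with a gripper value outside its range is refused whole. The fingers move at their own pace and stop on an object; the grip force is fixed at half the most. Time passes only in rows, so rows that do not move let the fingers close. It gives the time, the measured TCP pose, the force, the opening and the grip force at its end, in the units of the state.
- sensors.get_obs(): the state, without advancing time (a new reading comes with each control period).
- grab_frame(name): name is "scene" or "top"; returns the picture (480x640x3 uint8, blue, green, red); there is no depth.
- camera_info(name): a dict with "fx", "fy", "cx", "cy" (pixels), "dist_coeffs" ([k1, k2, p1, p2, k3] as OpenCV has them; the pictures are not rectified), "rvec" (rotation vector, rad) and "tvec" (3), from world to camera coordinates, as OpenCV has them. Camera axes: x right, y down, z forward; pixel columns grow to the right and rows downward; lengths in m; the calibration is good to about 2 mm. A picture is of the moment at which its call begins. camera_info takes no time and is no camera call.
- order.close_job(): hands the job in; it is judged then, once.
The state is a dict: "t": time; "joints": joint angles; "joint_velocities": joint speeds; "joint_efforts": joint torques, N m; "eef_pos": TCP position; "eef_rot": TCP orientation; "force": force on the tool from outside, world axes, zero at the start; "torque": the same for the moment, N m; "finger_gap": finger opening in m; "grip_force": force on a finger pad.
Only numpy, scipy, OpenCV 4.12 (cv2) and the standard library are available. Lean on these libraries where they do the work, as an engineer would, in place of code of your own. Each camera call takes 0.05 s, during which the arm holds its last target. There are 200 camera calls.

## Task

The spray can is standing in the inspection camera's view: lift it away and set it down gently, upright, in the middle of the steel drip tray, and let go of it. Then pick up the finished link arm lying beside the camera by its waist and hold it in the air with the middle of its waist 15 cm straight out in front of the lens, its underside squarely facing the lens and its length level across the camera's view (either end to the left). Finish while still holding it there, still; do not touch the camera, tip the can over or disturb the other parts on the bench.

Things in the scene. Friction and masses are not known exactly. Their poses are not given: they have to be found in the camera images.
- can_mid (a point): Aerosol spray can, blue and orange body, red cap with a spout to its -y (60 mm from the axis); 0.34 kg; starts upright in front of the camera. Point on its axis half-way up, 106 mm above the base; z up. Body 66 mm in diameter up to 180 mm; round red cap about 50 mm across from 180 to 212 mm above the base. Can be taken from above by the cap.
- oil_can: The same spray can; origin at its base, 14 mm to -y of the can's axis.
- tray_floor (a point): Shallow square steel drip tray fixed to the bench, 160 x 160 mm, 4 mm walls 12 mm high. Point at the centre of its inner floor, 4 mm above the bench; x and y along the sides.
- link_mid (a point): Finished bare-metal link arm, 226 mm long (y) x 59 x 34 mm, 0.34 kg, lying underside down: big boss at its -y end, eye at its +y end, small side boss near y = -50 mm. Point: middle of the waist, 12.5 mm above the underside, at the centre of gravity; x across, y lengthwise, z up. The waist is 25 mm wide (x) here and spans 5 to 20 mm above the underside.
- link_top (a point): Point on the link arm 10 mm above link_mid along the same z axis (tells top from underside).
- link: The same link arm; the origin is at the centre of its outline on the bench side, axes as link_mid.
- focus (a point): Viewing point fixed to the camera: in the air 150 mm straight out in front of the lens, 230 mm above the bench. z = line of sight away from the lens (up, leaning 30 degrees from vertical toward the robot), y = level, across the view. The link arm's waist middle belongs here, its z along this z, its y along this y (either way round).
- lens (a point): Centre of the front glass of the inspection camera's lens, 100 mm above the bench; lens barrel 38 mm in diameter; axes as focus.
- camera_station: Inspection camera fixed to the bench: steel foot plate 100 x 90 mm, two aluminium cheeks and a finned aluminium camera body with a black lens that looks up and toward the robot. Origin on the bench right below the lens glass; the foot lies behind it, 5 to 105 mm to +x; -x is the side it looks to; the top is at the lens, about 110 mm high.
- block: Bystander: steel block with holes, 51 x 76 x 25 mm, origin under its centre.
- ring: Bystander: black ring with a side lug, 70 x 80 x 18 mm, origin under its centre.
- holder: Bystander: conical steel tool holder standing on its flange, 63 mm across, 104 mm high, origin under its centre.

How it is judged:
By the outcome, as a careful person would: the job done as asked, in the order asked, and still so for the second after the job is handed in, while the arm keeps its last pose, push and grip.
It also fails if it takes over 56 s, if anything falls off the work surface, if the arm or the gripper's body presses on something with over 40 N, if the wrist force passes 120 N, or if a joint passes its speed limit or range.

## Working session

There is one attempt and no reset: what is moved stays moved. The work goes in short steps, Python scripts to look and compute and a tool call to move; the robot and the scene stay as the last step left them, time stands still between calls to the robot, and variables do not carry over. Pictures are saved under pics/ and viewed, at most 10 in all, crops included, and the job is handed in when it is done.

Besides the shell and the picture viewer there is one more tool, called after "Call:" as name(argument=value, ...) on one line, values as JSON. carry_out: Moves the arm, as the interface text tells. Its arguments: {"type":"object","properties":{"steps":{"type":"array"}},"required":["steps"]}

```bash
mkdir -p pics; cat > h.py <<'E'
import numpy as np, cv2
from plant import sensors, grab_frame, camera_info, order
def cam(n):
    i=camera_info(n); K=np.array([[i['fx'],0,i['cx']],[0,i['fy'],i['cy']],[0,0,1.]])
    return K,np.array(i['dist_coeffs'],float),np.array(i['rvec'],float),np.array(i['tvec'],float)
def ray(n,px):
    K,d,r,t=cam(n); R=cv2.Rodrigues(r)[0]
    u=cv2.undistortPoints(np.array(px,float).reshape(-1,1,2),K,d).reshape(-1,2)
    D=np.c_[u,np.ones(len(u))]@R; return -R.T@t,D
def onz(n,px,z):
    C,D=ray(n,px); return C+D*((z-C[2])/D[:,2])[:,None]
def proj(n,P):
    K,d,r,t=cam(n); return cv2.projectPoints(np.array(P,float).reshape(-1,1,3),r,t,K,d)[0].reshape(-1,2)
E
python3 - <<'E'
from h import *
for n in('scene','top'):
    cv2.imwrite(f'pics/{n}0.png',grab_frame(n)); print(n,ray(n,[[320,240]]))
print(sensors.get_obs())
E
```

```text
scene (array([-0.56636252, -0.69437823,  0.7519456 ]), array([[ 0.77981987,  0.47196722, -0.41129345]]))
top (array([ 0.43569441, -0.00612541,  1.44736936]), array([[ 0.07870001,  0.00596524, -0.99691095]]))
{'t': 0.1, 'joints': array([ 1.53357190e+00,  2.55721616e-01,  1.07139778e-01, -4.03870915e-04,
       -1.42387063e+00, -2.84588159e-01]), 'joint_velocities': array([ 0.00116768, -0.00066039,  0.00311611,  0.00117464,  0.00055838,
       -0.00068627]), 'joint_efforts': array([-2.68645912e-03, -3.87603879e+01,  2.38474220e+01,  5.37780225e+00,
       -3.80053345e-03,  1.91599952e-06]), 'eef_pos': array([0.17377327, 0.52135567, 0.21767351]), 'eef_rot': array([ 8.46386213e-04,  9.87077367e-01, -1.60242145e-01, -9.60530168e-05]), 'force': array([-0.30899756,  0.26251211,  0.60145169]), 'torque': array([-0.00908645,  0.01436608, -0.02856028]), 'grip_force': 0.0, 'finger_gap': 0.08524839815232556}
```

View pics/scene0.png

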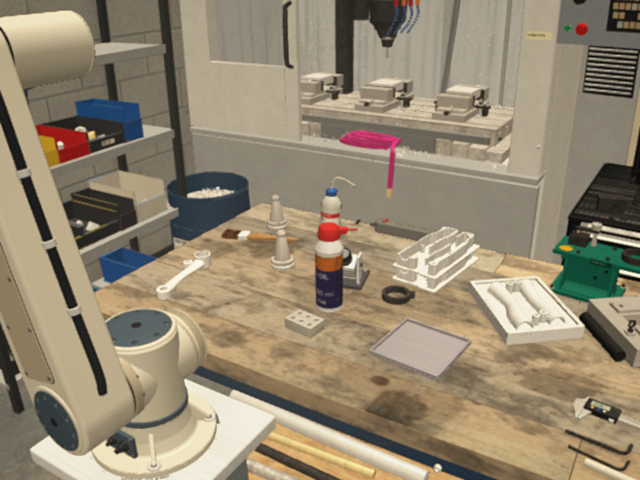

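View pics/top0.png

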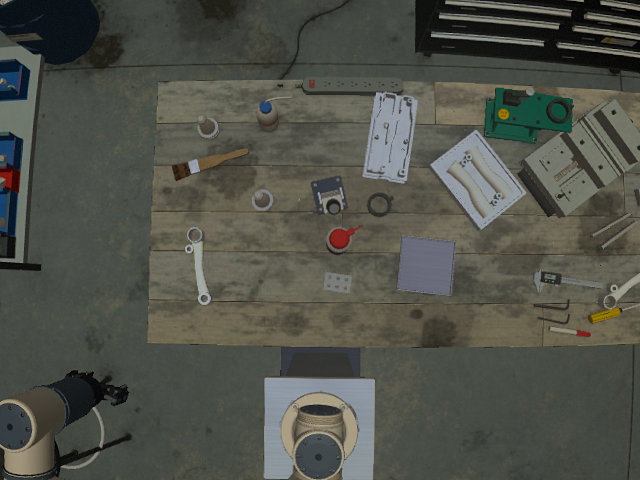

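The scene view shows the can at (328,265) in front of the camera at (352,268), the tray at (420,347) and the link at (185,275). In the top view the cap is at (340,238), the tray at (427,265), the link from (195,235) to (204,298), and the camera at (330,198).

```bash
python3 - <<'E'
from h import *
f=cv2.imread('pics/top0.png')
a=cv2.resize(f[220:315,165:245],None,fx=6,fy=6,interpolation=cv2.INTER_CUBIC)
b=cv2.resize(f[165:260,300:380],None,fx=6,fy=6,interpolation=cv2.INTER_CUBIC)[:570]
cv2.imwrite('pics/c1.png',np.hstack([a,b])[:, :960] if 0 else cv2.resize(np.hstack([a,b]),(800,475)))
print('tcp px',proj('top',[[.174,.522,.218]]),proj('scene',[[.174,.522,.218]]))
hsv=cv2.cvtColor(f,cv2.COLOR_BGR2HSV)
# tray
g=(hsv[...,0]>105)&(hsv[...,0]<135)&(hsv[...,1]>25)
m=np.zeros(g.shape,np.uint8); m[225:305,390:465]=g[225:305,390:465]
c=max(cv2.findContours(m,0,2)[0],key=cv2.contourArea); r=cv2.minAreaRect(c); print('tray',r, onz('top',[r[0]],.006), onz('top',cv2.boxPoints(r),.012))
# cap
red=((hsv[...,0]<8)|(hsv[...,0]>172))&(hsv[...,1]>150)
m=np.zeros(g.shape,np.uint8); m[215:265,315:370]=red[215:265,315:370]
d=cv2.distanceTransform(m,2,5); _,v,_,p=cv2.minMaxLoc(d); print('cap',p,v,onz('top',[p],.205))
tip=np.argwhere(m)[np.argmax(np.argwhere(m)[:,1])][::-1]; print('spout',tip,onz('top',[tip],.2))
s=cv2.imread('pics/scene0.png');h2=cv2.cvtColor(s,cv2.COLOR_BGR2HSV)
red=((h2[...,0]<8)|(h2[...,0]>172))&(h2[...,1]>150); m=np.zeros(g.shape,np.uint8); m[215:250,305:365]=red[215:250,305:365]
d=cv2.distanceTransform(m,2,5); _,v,_,p=cv2.minMaxLoc(d); print('cap scene',p,v,onz('scene',[p],.196), 'rows', np.argwhere(m)[:,0].min())
# link
m=np.zeros(g.shape,np.uint8); w=(hsv[...,2]>150)&(hsv[...,1]<40); m[222:310,175:220]=w[222:310,175:220]
c=max(cv2.findContours(m,0,2)[0],key=cv2.contourArea); r=cv2.minAreaRect(c); print('link',r,cv2.boundingRect(c),onz('top',cv2.boxPoints(r),.017))
for y in range(250,292,4):
    x=np.where(m[y])[0]; print(y,x.min(),x.max(),end='; ')
E
```

```text
tcp px [[112.01475864 379.29674444]] [[ 31.18586581 229.43383715]]
tray ((426.2621765136719, 265.1402282714844), (54.442745208740234, 54.55317687988281), 6.340191841125488) [[ 0.47959705 -0.30723202  0.006     ]] [[ 0.40922641 -0.21856333  0.012     ]
 [ 0.56612359 -0.23596181  0.012     ]
 [ 0.5503525  -0.3950336   0.012     ]
 [ 0.39286504 -0.37631738  0.012     ]]
cap (339, 238) 9.39069938659668 [[ 0.53932379 -0.04622179  0.205     ]]
spout [360 226] [[ 0.57067711 -0.09907911  0.2       ]]
cap scene (327, 231) 9.0 [[ 0.53809145 -0.04481279  0.196     ]] rows 215
link ((197.62161254882812, 273.729736328125), (62.142822265625, 16.768699645996094), 80.53767395019531) (185, 242, 26, 63) [[0.53112581 0.3985041  0.017     ]
 [0.53976266 0.34952741 0.017     ]
 [0.36272797 0.31479398 0.017     ]
 [0.35376148 0.36324111 0.017     ]]
250 186 201; 254 195 201; 258 195 201; 262 195 201; 266 195 201; 270 196 201; 274 196 202; 278 197 203; 282 197 204; 286 198 205; 290 199 206;
```

View pics/c1.png

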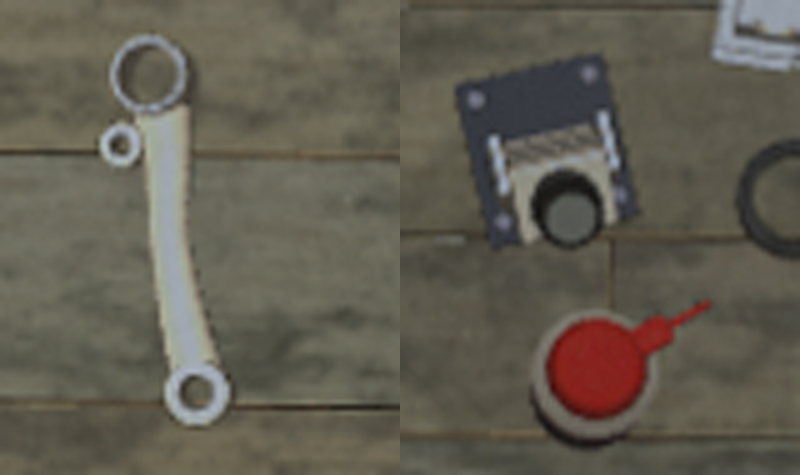

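The crop shows the link's big boss at the far end (crop 149,74) and its eye at the near end (197,393). The side boss is at (121,145), the camera lens at (571,217) with its foot corners clear, and the can's spout points up and to the right.

```bash
python3 - <<'E'
from h import *
L=lambda u,v:[165+u/5-.4,220+v/5-.4]; R=lambda u,v:[300+(u-400)/5-.4,165+v/5-.4]
p=lambda a,z:np.round(onz('top',a,z),4)[:,:2].tolist()
print('big',p([L(149,74)],.03),'eye',p([L(197,393)],.022),'side',p([L(121,145)],.025))
print('ends',p([L(144,34)],.034),p([L(200,426)],.022))
print('waist edges z.015', [p([L(*a),L(*b)],.015) for a,b in [((148,200),(189,200)),((150,240),(194,240)),((157,280),(203,280))]])
print('lens',p([R(571,217)],.1))
c=np.array(p([R(458,88),R(600,55),R(636,212),R(495,245)],.006)); print('foot',c.tolist(),c.mean(0),[np.degrees(np.arctan2(*(a-b)[::-1])) for a,b in((c[0],c[3]),(c[1],c[2]),(c[0],c[1]),(c[3],c[2]))])
# lens check in scene
s=cv2.imread('pics/scene0.png'); print(proj('scene',[[.62,-.04,.1]]))
cv2.imwrite('pics/c2.png',np.hstack([cv2.resize(s[235:305,140:230],(480,373),interpolation=2),cv2.resize(s[235:305,315:375],(320,373),interpolation=2)]))
E
```

```text
big [[0.5598, 0.3658]] eye [[0.3763, 0.3344]] side [[0.5187, 0.3823]]
ends [[0.5826, 0.3684]] [[0.3574, 0.3323]]
waist edges z.015 [[[0.4874, 0.368], [0.4878, 0.3437]], [[0.4642, 0.3662], [0.4646, 0.3401]], [[0.441, 0.3614], [0.4415, 0.3342]]]
lens [[0.6301, -0.0348]]
foot [[0.7196, 0.0303], [0.7402, -0.053], [0.6471, -0.0747], [0.6267, 0.0075]] [ 0.6834   -0.022475] [np.float64(13.789280430500233), np.float64(13.120403152977268), np.float64(103.89049420185967), np.float64(103.93779720825422)]
[[342.52415251 255.05425962]]
```

View pics/c2.png

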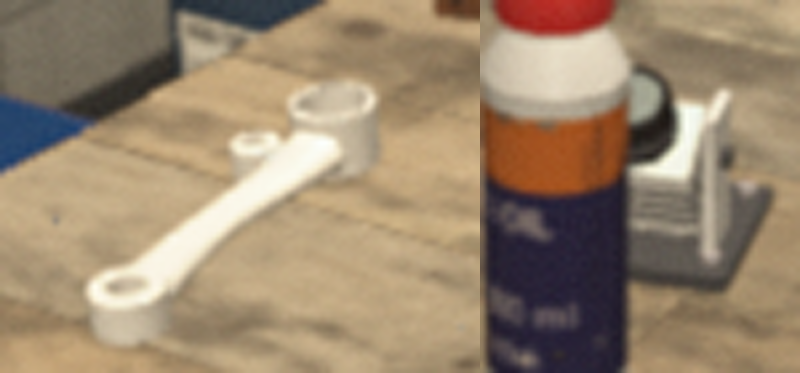

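Call:
carry_out(steps=[{"tz": 0.2,"rz": -0.055,"hand": 1},{"tz": 0.2,"rz": -0.055,"hand": 1},{"tz": 0.2,"rz": -0.055,"hand": 1},{"tx": 0.12,"ty": -0.19,"rz": -0.055,"hand": 1},{"tx": 0.12,"ty": -0.19,"rz": -0.055,"hand": 1},{"tx": 0.12,"ty": -0.19,"rz": -0.055,"hand": 1},{"tx": 0.12,"ty": -0.19,"rz": 0,"hand": 1},{"tx": 0.12,"ty": -0.19,"hand": 1},{"tx": 0.12,"ty": -0.19,"hand": 1},{"tx": 0.12,"ty": -0.19,"hand": 1},{"tx": 0.12,"ty": -0.19,"hand": 1},{"tx": 0.12,"ty": -0.19,"hand": 1},{"tx": 0.12,"ty": -0.19,"hand": 1},{"tx": 0.12,"ty": -0.19,"hand": 1},{"tx": 0.12,"ty": -0.19,"hand": 1},{"tx": 0.12,"ty": -0.19,"hand": 1},{"tx": 0.12,"ty": -0.19,"hand": 1},{"tx": 0.12,"ty": -0.19,"hand": 1},{"tx": 0.12,"ty": -0.19,"hand": 1},{"tx": 0.12,"ty": -0.19,"hand": 1}])

```text
validation failed for argument at $.st...
```

The crop shows the link lying with its bosses up and its waist clear. The lens, at crop (650,115), sits half hidden behind the can. The move was refused, so I'll resend it with every key filled in.

Call:
carry_out(steps=[{"tx": 0,"ty": 0,"tz": 0.2,"rx": 0,"ry": 0,"rz": -0.055,"hand": 1},{"tx": 0,"ty": 0,"tz": 0.2,"rx": 0,"ry": 0,"rz": -0.055,"hand": 1},{"tx": 0,"ty": 0,"tz": 0.2,"rx": 0,"ry": 0,"rz": -0.055,"hand": 1},{"tx": 0.12,"ty": -0.19,"tz": 0,"rx": 0,"ry": 0,"rz": -0.055,"hand": 1},{"tx": 0.12,"ty": -0.19,"tz": 0,"rx": 0,"ry": 0,"rz": -0.055,"hand": 1},{"tx": 0.12,"ty": -0.19,"tz": 0,"rx": 0,"ry": 0,"rz": -0.055,"hand": 1},{"tx": 0.12,"ty": -0.19,"tz": 0,"rx": 0,"ry": 0,"rz": 0,"hand": 1},{"tx": 0.12,"ty": -0.19,"tz": 0,"rx": 0,"ry": 0,"rz": 0,"hand": 1},{"tx": 0.12,"ty": -0.19,"tz": 0,"rx": 0,"ry": 0,"rz": 0,"hand": 1},{"tx": 0.12,"ty": -0.19,"tz": 0,"rx": 0,"ry": 0,"rz": 0,"hand": 1},{"tx": 0.12,"ty": -0.19,"tz": 0,"rx": 0,"ry": 0,"rz": 0,"hand": 1},{"tx": 0.12,"ty": -0.19,"tz": 0,"rx": 0,"ry": 0,"rz": 0,"hand": 1},{"tx": 0.12,"ty": -0.19,"tz": 0,"rx": 0,"ry": 0,"rz": 0,"hand": 1},{"tx": 0.12,"ty": -0.19,"tz": 0,"rx": 0,"ry": 0,"rz": 0,"hand": 1},{"tx": 0.12,"ty": -0.19,"tz": 0,"rx": 0,"ry": 0,"rz": 0,"hand": 1},{"tx": 0.12,"ty": -0.19,"tz": 0,"rx": 0,"ry": 0,"rz": 0,"hand": 1},{"tx": 0.12,"ty": -0.19,"tz": 0,"rx": 0,"ry": 0,"rz": 0,"hand": 1},{"tx": 0.12,"ty": -0.19,"tz": 0,"rx": 0,"ry": 0,"rz": 0,"hand": 1},{"tx": 0.12,"ty": -0.19,"tz": 0,"rx": 0,"ry": 0,"rz": 0,"hand": 1},{"tx": 0.12,"ty": -0.19,"tz": 0,"rx": 0,"ry": 0,"rz": 0,"hand": 1}])

```text
t: 1.77
eef_pos: [0.4803, 0.0356, 0.3082]
eef_rot: [0.0, 0.874, -0.485, -0.0]
force: [0.3, 0.8, 0.1]
finger_gap: 0.0854
grip_force: 0.0
```

Call:
carry_out(steps=[{"tx": 0.098,"ty": -0.136,"tz": 0,"rx": 0,"ry": 0,"rz": -0.012,"hand": 1},{"tx": 0.098,"ty": -0.136,"tz": 0,"rx": 0,"ry": 0,"rz": 0,"hand": 1},{"tx": 0.098,"ty": -0.136,"tz": 0,"rx": 0,"ry": 0,"rz": 0,"hand": 1},{"tx": 0.098,"ty": -0.136,"tz": 0,"rx": 0,"ry": 0,"rz": 0,"hand": 1},{"tx": 0,"ty": 0,"tz": -0.15,"rx": 0,"ry": 0,"rz": 0,"hand": 1},{"tx": 0,"ty": 0,"tz": -0.15,"rx": 0,"ry": 0,"rz": 0,"hand": 1},{"tx": 0,"ty": 0,"tz": 0,"rx": 0,"ry": 0,"rz": 0,"hand": 1},{"tx": 0,"ty": 0,"tz": 0,"rx": 0,"ry": 0,"rz": 0,"hand": 1}])

```text
t: 2.43
eef_pos: [0.538, -0.0446, 0.2626]
eef_rot: [0.001, 0.868, -0.496, -0.001]
force: [0.2, -0.3, 0.3]
finger_gap: 0.0852
grip_force: 0.0
```

```bash
python3 - <<'E'
from h import *
s=grab_frame('scene'); t=grab_frame('top')
cv2.imwrite('pics/c3.png',np.hstack([cv2.resize(s[150:310,270:400],(390,480),interpolation=2),cv2.resize(t[160:290,285:395],(406,480),interpolation=2)]))
E
```

```text
(no output)
```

View pics/c3.png

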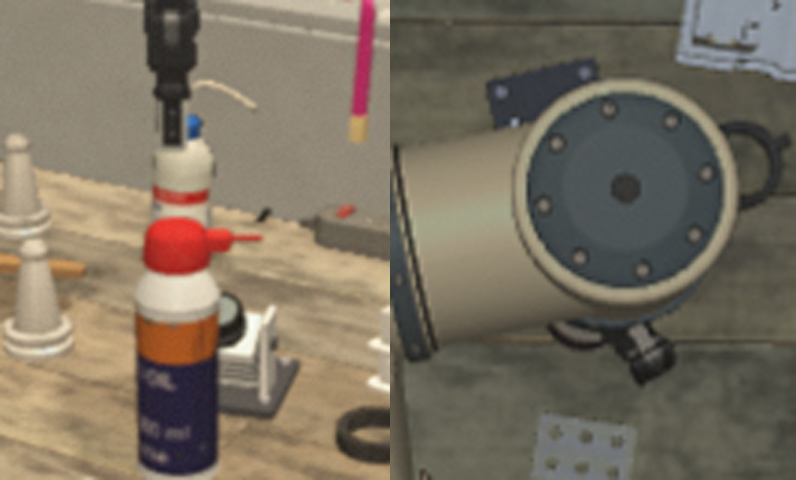

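The gripper is centred over the cap: fingertips at crop (172,145), cap at (177,245). Next I go down and grip.

Call:
carry_out(steps=[{"tx": 0.007,"ty": -0.01,"tz": -0.1,"rx": 0,"ry": 0,"rz": 0,"hand": 1},{"tx": 0,"ty": 0,"tz": -0.1,"rx": 0,"ry": 0,"rz": 0,"hand": 1},{"tx": 0,"ty": 0,"tz": -0.1,"rx": 0,"ry": 0,"rz": 0,"hand": 1},{"tx": 0,"ty": 0,"tz": -0.095,"rx": 0,"ry": 0,"rz": 0,"hand": 1},{"tx": 0,"ty": 0,"tz": 0,"rx": 0,"ry": 0,"rz": 0,"hand": 1},{"tx": 0,"ty": 0,"tz": 0,"rx": 0,"ry": 0,"rz": 0,"hand": -1},{"tx": 0,"ty": 0,"tz": 0,"rx": 0,"ry": 0,"rz": 0,"hand": -1},{"tx": 0,"ty": 0,"tz": 0,"rx": 0,"ry": 0,"rz": 0,"hand": -1},{"tx": 0,"ty": 0,"tz": 0,"rx": 0,"ry": 0,"rz": 0,"hand": -1},{"tx": 0,"ty": 0,"tz": 0,"rx": 0,"ry": 0,"rz": 0,"hand": -1},{"tx": 0,"ty": 0,"tz": 0,"rx": 0,"ry": 0,"rz": 0,"hand": -1},{"tx": 0,"ty": 0,"tz": 0,"rx": 0,"ry": 0,"rz": 0,"hand": -1},{"tx": 0,"ty": 0,"tz": 0,"rx": 0,"ry": 0,"rz": 0,"hand": -1}])

```text
t: 3.62
eef_pos: [0.5398, -0.0458, 0.2043]
eef_rot: [0.0, 0.868, -0.496, 0.0]
force: [1.0, -0.1, -0.0]
finger_gap: -0.0001
grip_force: 0.0
```

```bash
python3 - <<'E'
from h import *
s=grab_frame('scene')
cv2.imwrite('pics/c4.png',cv2.resize(s[170:310,260:400],(600,600),interpolation=2))
print(sensors.get_obs()['finger_gap'],proj('scene',[[.5398,-.0458,.2043],[.5398,-.0458,.185],[.539,-.0455,.212],[.539,-.0455,.18],[.539,-.0455,0]]), proj('scene',[[.5398,-.0458,.2043]])-[260,170])
E
```

```text
-0.00019793611835606782 [[327.72866974 227.45940823]
 [327.79012096 235.25594889]
 [327.41078993 224.41939238]
 [327.5155369  237.36008928]
 [328.056095   305.81818268]] [[67.72866974 57.45940823]]
```

View pics/c4.png

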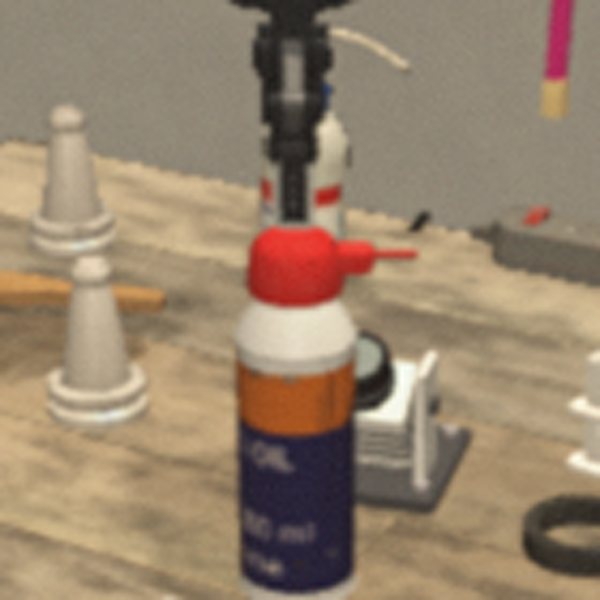

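The crop shows the can untouched, cap spanning crop rows 227 to 300. The closed fingertips seem to end at crop row 222, level with the cap top. I'll check what height that puts the fingers at.

```bash
python3 - <<'E'
from h import *
o=sensors.get_obs(); print(o['eef_pos'],o['force'],o['joint_efforts'])
s=grab_frame('scene'); h2=cv2.cvtColor(s,cv2.COLOR_BGR2HSV)
red=((h2[...,0]<8)|(h2[...,0]>172))&(h2[...,1]>150); r=np.argwhere(red[215:250,305:345])+[215,305]; print('cap rows/cols',r.min(0),r.max(0), r[:,1][r[:,0]<235].mean())
d=np.array([-.86,-.51,0])
for z in(.18,.2,.22,.24,.26,.28,.3): print(z,'open front',proj('scene',[np.array([.538,-.0446,z])+.045*d])[0].round(),'shut',proj('scene',[np.array([.5398,-.0458,z])+.012*d])[0].round())
a=np.linspace(0,6.28,60); c=np.c_[np.cos(a),np.sin(a)]
def cyl(r,z):q=proj('scene',np.c_[c*r+[.539,-.0455],np.full(60,z)]);return q.min(0).round(1),q.max(0).round(1)
print('cap top circle',cyl(.02,.212),'cap bottom',cyl(.025,.18),'base',cyl(.033,0))
print('dark column rows', [(y,int(s[y,326:331].mean())) for y in range(200,226)])
# top-view diff against first picture round can
t0=cv2.imread('pics/scene0.png'); 
E
```

```text
[ 0.53977463 -0.04585399  0.2042457 ] [ 0.39196633  0.72409025 -0.70290105] [ 1.48569092e-03 -3.78533506e+01  2.36725545e+01  5.33604071e+00
 -1.82655618e-03  3.34587219e-05]
cap rows/cols [215 318] [240 344] 330.7854671280277
0.18 open front [327. 246.] shut [328. 239.]
0.2 open front [327. 237.] shut [328. 231.]
0.22 open front [327. 229.] shut [328. 223.]
0.24 open front [327. 221.] shut [328. 215.]
0.26 open front [327. 212.] shut [328. 206.]
0.28 open front [327. 203.] shut [328. 198.]
0.3 open front [327. 195.] shut [327. 189.]
cap top circle (array([318.6, 221. ]), array([336.3, 227.9])) cap bottom (array([316.5, 233. ]), array([338.5, 241.9])) base (array([314.3, 299. ]), array([341.8, 312.9]))
dark column rows [(200, 48), (201, 40), (202, 40), (203, 52), (204, 49), (205, 47), (206, 42), (207, 38), (208, 39), (209, 41), (210, 44), (211, 48), (212, 44), (213, 44), (214, 46), (215, 43), (216, 44), (217, 49), (218, 47), (219, 42), (220, 41), (221, 72), (222, 126), (223, 134), (224, 120), (225, 114)]
```

The tips really stand about 37 mm higher along the tool than the state implies: 18 mm above the reported TCP when shut, 30 mm above when open. I'll correct for this. First I open above the cap, then go lower.

Call:
carry_out(steps=[{"tx": 0,"ty": 0,"tz": 0.1,"rx": 0,"ry": 0,"rz": 0,"hand": 1},{"tx": 0,"ty": 0,"tz": 0,"rx": 0,"ry": 0,"rz": 0,"hand": 1},{"tx": 0,"ty": 0,"tz": 0,"rx": 0,"ry": 0,"rz": 0,"hand": 1},{"tx": 0,"ty": 0,"tz": 0,"rx": 0,"ry": 0,"rz": 0,"hand": 1},{"tx": 0,"ty": 0,"tz": 0,"rx": 0,"ry": 0,"rz": 0,"hand": 1},{"tx": 0,"ty": 0,"tz": 0,"rx": 0,"ry": 0,"rz": 0,"hand": 1},{"tx": 0,"ty": 0,"tz": 0,"rx": 0,"ry": 0,"rz": 0,"hand": 1},{"tx": 0,"ty": 0,"tz": 0,"rx": 0,"ry": 0,"rz": 0,"hand": 1},{"tx": 0,"ty": 0,"tz": -0.1,"rx": 0,"ry": 0,"rz": 0,"hand": 1},{"tx": 0,"ty": 0,"tz": -0.09,"rx": 0,"ry": 0,"rz": 0,"hand": 1},{"tx": 0,"ty": 0,"tz": -0.09,"rx": 0,"ry": 0,"rz": 0,"hand": 1},{"tx": 0,"ty": 0,"tz": -0.09,"rx": 0,"ry": 0,"rz": 0,"hand": 1},{"tx": 0,"ty": 0,"tz": 0,"rx": 0,"ry": 0,"rz": 0,"hand": 1},{"tx": 0,"ty": 0,"tz": 0,"rx": 0,"ry": 0,"rz": 0,"hand": -1},{"tx": 0,"ty": 0,"tz": 0,"rx": 0,"ry": 0,"rz": 0,"hand": -1},{"tx": 0,"ty": 0,"tz": 0,"rx": 0,"ry": 0,"rz": 0,"hand": -1},{"tx": 0,"ty": 0,"tz": 0,"rx": 0,"ry": 0,"rz": 0,"hand": -1},{"tx": 0,"ty": 0,"tz": 0,"rx": 0,"ry": 0,"rz": 0,"hand": -1},{"tx": 0,"ty": 0,"tz": 0,"rx": 0,"ry": 0,"rz": 0,"hand": -1},{"tx": 0,"ty": 0,"tz": 0,"rx": 0,"ry": 0,"rz": 0,"hand": -1}])

```text
t: 5.38
eef_pos: [0.5406, -0.0462, 0.1658]
eef_rot: [-0.0, 0.868, -0.496, 0.001]
force: [-2.5, -0.5, 5.6]
finger_gap: 0.0617
grip_force: 63.6
```

The gap of 62 mm means the tips are on the shoulder. I'll reopen, rise 12 mm and grip again.

Call:
carry_out(steps=[{"tx": 0,"ty": 0,"tz": 0,"rx": 0,"ry": 0,"rz": 0,"hand": 1},{"tx": 0,"ty": 0,"tz": 0,"rx": 0,"ry": 0,"rz": 0,"hand": 1},{"tx": 0,"ty": 0,"tz": 0,"rx": 0,"ry": 0,"rz": 0,"hand": 1},{"tx": 0,"ty": 0,"tz": 0,"rx": 0,"ry": 0,"rz": 0,"hand": 1},{"tx": 0,"ty": 0,"tz": 0.04,"rx": 0,"ry": 0,"rz": 0,"hand": 1},{"tx": 0,"ty": 0,"tz": 0.04,"rx": 0,"ry": 0,"rz": 0,"hand": 1},{"tx": 0,"ty": 0,"tz": 0,"rx": 0,"ry": 0,"rz": 0,"hand": 1},{"tx": 0,"ty": 0,"tz": 0,"rx": 0,"ry": 0,"rz": 0,"hand": -1},{"tx": 0,"ty": 0,"tz": 0,"rx": 0,"ry": 0,"rz": 0,"hand": -1},{"tx": 0,"ty": 0,"tz": 0,"rx": 0,"ry": 0,"rz": 0,"hand": -1},{"tx": 0,"ty": 0,"tz": 0,"rx": 0,"ry": 0,"rz": 0,"hand": -1},{"tx": 0,"ty": 0,"tz": 0,"rx": 0,"ry": 0,"rz": 0,"hand": -1},{"tx": 0,"ty": 0,"tz": 0,"rx": 0,"ry": 0,"rz": 0,"hand": -1},{"tx": 0,"ty": 0,"tz": 0,"rx": 0,"ry": 0,"rz": 0,"hand": -1},{"tx": 0,"ty": 0,"tz": 0,"rx": 0,"ry": 0,"rz": 0,"hand": -1}])

```text
t: 6.63
eef_pos: [0.5401, -0.0461, 0.1762]
eef_rot: [0.0, 0.868, -0.496, 0.001]
force: [-0.2, -1.1, 4.9]
finger_gap: 0.0465
grip_force: 62.4
```

```bash
python3 - <<'E'
from h import *
s=grab_frame('scene')
cv2.imwrite('pics/c5.png',cv2.resize(s[170:310,260:400],(600,600),interpolation=2))
E
```

```text
(no output)
```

View pics/c5.png

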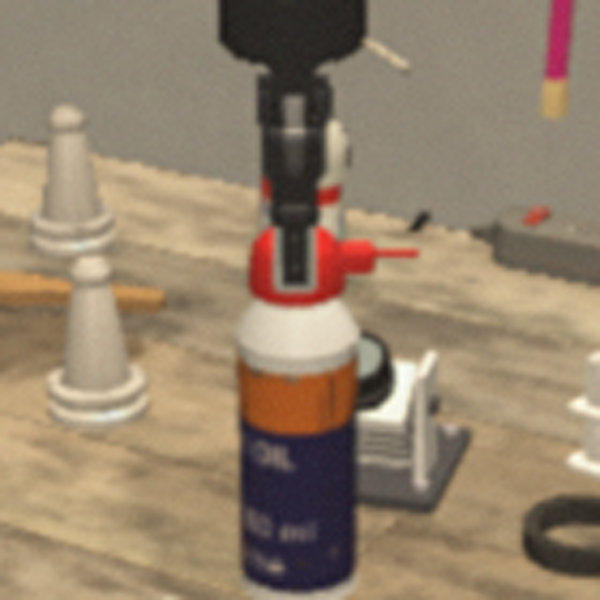

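The pad now sits squarely on the cap (crop 293,255) with a 46.5 mm gap. I'll lift and carry the can to the tray.

Call:
carry_out(steps=[{"tx": 0,"ty": 0,"tz": 0.03,"rx": 0,"ry": 0,"rz": 0,"hand": -1},{"tx": 0,"ty": 0,"tz": 0.07,"rx": 0,"ry": 0,"rz": 0,"hand": -1},{"tx": 0,"ty": 0,"tz": 0.1,"rx": 0,"ry": 0,"rz": 0,"hand": -1},{"tx": 0,"ty": 0,"tz": 0.1,"rx": 0,"ry": 0,"rz": 0,"hand": -1},{"tx": 0,"ty": 0,"tz": 0.07,"rx": 0,"ry": 0,"rz": 0,"hand": -1},{"tx": -0.012,"ty": -0.05,"tz": 0.03,"rx": 0,"ry": 0,"rz": 0,"hand": -1},{"tx": -0.023,"ty": -0.1,"tz": 0,"rx": 0,"ry": 0,"rz": 0,"hand": -1},{"tx": -0.034,"ty": -0.15,"tz": 0,"rx": 0,"ry": 0,"rz": 0,"hand": -1},{"tx": -0.034,"ty": -0.15,"tz": 0,"rx": 0,"ry": 0,"rz": 0,"hand": -1},{"tx": -0.034,"ty": -0.15,"tz": 0,"rx": 0,"ry": 0,"rz": 0,"hand": -1},{"tx": -0.034,"ty": -0.15,"tz": 0,"rx": 0,"ry": 0,"rz": 0,"hand": -1},{"tx": -0.034,"ty": -0.15,"tz": 0,"rx": 0,"ry": 0,"rz": 0,"hand": -1},{"tx": -0.034,"ty": -0.15,"tz": 0,"rx": 0,"ry": 0,"rz": 0,"hand": -1},{"tx": -0.034,"ty": -0.15,"tz": 0,"rx": 0,"ry": 0,"rz": 0,"hand": -1},{"tx": -0.034,"ty": -0.15,"tz": 0,"rx": 0,"ry": 0,"rz": 0,"hand": -1},{"tx": -0.034,"ty": -0.15,"tz": 0,"rx": 0,"ry": 0,"rz": 0,"hand": -1},{"tx": -0.034,"ty": -0.15,"tz": 0,"rx": 0,"ry": 0,"rz": 0,"hand": -1},{"tx": -0.023,"ty": -0.09,"tz": 0,"rx": 0,"ry": 0,"rz": 0,"hand": -1},{"tx": 0,"ty": 0,"tz": 0,"rx": 0,"ry": 0,"rz": 0,"hand": -1},{"tx": 0,"ty": 0,"tz": 0,"rx": 0,"ry": 0,"rz": 0,"hand": -1}])

```text
t: 8.35
eef_pos: [0.4789, -0.307, 0.2339]
eef_rot: [-0.0, 0.868, -0.497, -0.002]
force: [0.1, 1.7, -3.8]
finger_gap: 0.0464
grip_force: 61.9
```

Call:
carry_out(steps=[{"tx": 0,"ty": 0,"tz": -0.06,"rx": 0,"ry": 0,"rz": 0,"hand": -1},{"tx": 0,"ty": 0,"tz": -0.1,"rx": 0,"ry": 0,"rz": 0,"hand": -1},{"tx": 0,"ty": 0,"tz": -0.08,"rx": 0,"ry": 0,"rz": 0,"hand": -1},{"tx": 0,"ty": 0,"tz": -0.04,"rx": 0,"ry": 0,"rz": 0,"hand": -1},{"tx": 0,"ty": 0,"tz": -0.02,"rx": 0,"ry": 0,"rz": 0,"hand": -1},{"tx": 0,"ty": 0,"tz": -0.01,"rx": 0,"ry": 0,"rz": 0,"hand": -1},{"tx": 0,"ty": 0,"tz": -0.01,"rx": 0,"ry": 0,"rz": 0,"hand": -1},{"tx": 0,"ty": 0,"tz": -0.01,"rx": 0,"ry": 0,"rz": 0,"hand": -1},{"tx": 0,"ty": 0,"tz": 0,"rx": 0,"ry": 0,"rz": 0,"hand": -1},{"tx": 0,"ty": 0,"tz": 0,"rx": 0,"ry": 0,"rz": 0,"hand": -1}])

```text
t: 9.18
eef_pos: [0.4802, -0.3069, 0.1866]
eef_rot: [-0.0, 0.868, -0.496, 0.0]
force: [0.7, -1.2, -3.4]
finger_gap: 0.0462
grip_force: 61.9
```

Call:
carry_out(steps=[{"tx": 0,"ty": 0,"tz": -0.015,"rx": 0,"ry": 0,"rz": 0,"hand": -1},{"tx": 0,"ty": 0,"tz": -0.01,"rx": 0,"ry": 0,"rz": 0,"hand": -1},{"tx": 0,"ty": 0,"tz": -0.005,"rx": 0,"ry": 0,"rz": 0,"hand": -1},{"tx": 0,"ty": 0,"tz": 0,"rx": 0,"ry": 0,"rz": 0,"hand": -1},{"tx": 0,"ty": 0,"tz": 0,"rx": 0,"ry": 0,"rz": 0,"hand": -1}])

```text
t: 9.6
eef_pos: [0.48, -0.3069, 0.1817]
eef_rot: [0.0, 0.868, -0.496, -0.0]
force: [1.3, -1.1, -3.1]
finger_gap: 0.0468
grip_force: 61.9
```

Call:
carry_out(steps=[{"tx": 0,"ty": 0,"tz": -0.007,"rx": 0,"ry": 0,"rz": 0,"hand": -1},{"tx": 0,"ty": 0,"tz": -0.004,"rx": 0,"ry": 0,"rz": 0,"hand": -1},{"tx": 0,"ty": 0,"tz": 0,"rx": 0,"ry": 0,"rz": 0,"hand": -1},{"tx": 0,"ty": 0,"tz": 0,"rx": 0,"ry": 0,"rz": 0,"hand": -1}])

```text
t: 9.93
eef_pos: [0.4802, -0.307, 0.1804]
eef_rot: [0.0, 0.868, -0.496, 0.0]
force: [-0.5, 0.5, -1.7]
finger_gap: 0.0467
grip_force: 62.2
```

Call:
carry_out(steps=[{"tx": 0,"ty": 0,"tz": -0.006,"rx": 0,"ry": 0,"rz": 0,"hand": -1},{"tx": 0,"ty": 0,"tz": 0,"rx": 0,"ry": 0,"rz": 0,"hand": -1},{"tx": 0,"ty": 0,"tz": 0,"rx": 0,"ry": 0,"rz": 0,"hand": -1}])

```text
t: 10.18
eef_pos: [0.4805, -0.3074, 0.1802]
eef_rot: [0.0, 0.868, -0.496, 0.001]
force: [0.3, 0.2, 3.1]
finger_gap: 0.0466
grip_force: 62.9
```

The can rests on the floor. I'll release, rise and head for the link.

Call:
carry_out(steps=[{"tx": 0,"ty": 0,"tz": 0,"rx": 0,"ry": 0,"rz": 0,"hand": 1},{"tx": 0,"ty": 0,"tz": 0,"rx": 0,"ry": 0,"rz": 0,"hand": 1},{"tx": 0,"ty": 0,"tz": 0,"rx": 0,"ry": 0,"rz": 0,"hand": 1},{"tx": 0,"ty": 0,"tz": 0,"rx": 0,"ry": 0,"rz": 0,"hand": 1},{"tx": 0,"ty": 0,"tz": 0,"rx": 0,"ry": 0,"rz": 0,"hand": 1},{"tx": 0,"ty": 0,"tz": 0,"rx": 0,"ry": 0,"rz": 0,"hand": 1},{"tx": 0,"ty": 0,"tz": 0.05,"rx": 0,"ry": 0,"rz": 0,"hand": 1},{"tx": 0,"ty": 0,"tz": 0.1,"rx": 0,"ry": 0,"rz": 0,"hand": 1},{"tx": 0,"ty": 0,"tz": 0.2,"rx": 0,"ry": 0,"rz": 0,"hand": 1},{"tx": 0,"ty": 0,"tz": 0.2,"rx": 0,"ry": 0,"rz": 0,"hand": 1},{"tx": 0,"ty": 0,"tz": 0.2,"rx": 0,"ry": 0,"rz": 0,"hand": 1},{"tx": 0,"ty": 0.1,"tz": 0,"rx": 0,"ry": 0,"rz": 0.03,"hand": 1},{"tx": 0,"ty": 0.2,"tz": 0,"rx": 0,"ry": 0,"rz": 0.03,"hand": 1},{"tx": 0,"ty": 0.2,"tz": 0,"rx": 0,"ry": 0,"rz": 0.03,"hand": 1},{"tx": 0,"ty": 0.2,"tz": 0,"rx": 0,"ry": 0,"rz": 0.03,"hand": 1},{"tx": 0,"ty": 0.2,"tz": 0,"rx": 0,"ry": 0,"rz": 0.03,"hand": 1},{"tx": 0,"ty": 0.2,"tz": 0,"rx": 0,"ry": 0,"rz": 0.03,"hand": 1},{"tx": 0,"ty": 0.2,"tz": 0,"rx": 0,"ry": 0,"rz": 0.03,"hand": 1},{"tx": 0,"ty": 0.2,"tz": 0,"rx": 0,"ry": 0,"rz": 0.03,"hand": 1},{"tx": 0,"ty": 0.2,"tz": 0,"rx": 0,"ry": 0,"rz": 0.03,"hand": 1}])

```text
t: 11.85
eef_pos: [0.4798, -0.0505, 0.2925]
eef_rot: [-0.0, 0.973, -0.233, 0.001]
force: [1.1, -0.2, -0.2]
finger_gap: 0.0855
grip_force: 0.0
```

Call:
carry_out(steps=[{"tx": -0.005,"ty": 0.192,"tz": 0,"rx": 0,"ry": 0,"rz": 0.0218,"hand": 1},{"tx": -0.005,"ty": 0.192,"tz": 0,"rx": 0,"ry": 0,"rz": 0.0218,"hand": 1},{"tx": -0.005,"ty": 0.192,"tz": 0,"rx": 0,"ry": 0,"rz": 0.0218,"hand": 1},{"tx": -0.005,"ty": 0.192,"tz": 0,"rx": 0,"ry": 0,"rz": 0.0218,"hand": 1},{"tx": -0.005,"ty": 0.192,"tz": 0,"rx": 0,"ry": 0,"rz": 0.0218,"hand": 1},{"tx": -0.005,"ty": 0.192,"tz": 0,"rx": 0,"ry": 0,"rz": 0.0218,"hand": 1},{"tx": -0.005,"ty": 0.192,"tz": 0,"rx": 0,"ry": 0,"rz": 0.0218,"hand": 1},{"tx": -0.005,"ty": 0.192,"tz": 0,"rx": 0,"ry": 0,"rz": 0.0218,"hand": 1},{"tx": -0.005,"ty": 0.192,"tz": 0,"rx": 0,"ry": 0,"rz": 0.0218,"hand": 1},{"tx": -0.005,"ty": 0.192,"tz": 0,"rx": 0,"ry": 0,"rz": 0.0218,"hand": 1},{"tx": -0.005,"ty": 0.192,"tz": 0,"rx": 0,"ry": 0,"rz": 0.0218,"hand": 1},{"tx": -0.005,"ty": 0.192,"tz": 0,"rx": 0,"ry": 0,"rz": 0.0218,"hand": 1},{"tx": -0.005,"ty": 0.192,"tz": 0,"rx": 0,"ry": 0,"rz": 0.0218,"hand": 1},{"tx": -0.005,"ty": 0.192,"tz": 0,"rx": 0,"ry": 0,"rz": 0.0218,"hand": 1},{"tx": 0,"ty": 0,"tz": -0.2,"rx": 0,"ry": 0,"rz": 0,"hand": 1},{"tx": 0,"ty": 0,"tz": -0.25,"rx": 0,"ry": 0,"rz": 0,"hand": 1},{"tx": 0,"ty": 0,"tz": -0.25,"rx": 0,"ry": 0,"rz": 0,"hand": 1},{"tx": 0,"ty": 0,"tz": -0.25,"rx": 0,"ry": 0,"rz": 0,"hand": 1},{"tx": 0,"ty": 0,"tz": -0.25,"rx": 0,"ry": 0,"rz": 0,"hand": 1},{"tx": 0,"ty": 0,"tz": -0.25,"rx": 0,"ry": 0,"rz": 0,"hand": 1}])

```text
t: 13.52
eef_pos: [0.4697, 0.3515, 0.0734]
eef_rot: [-0.0, 0.997, 0.083, 0.001]
force: [1.3, 1.0, -0.6]
finger_gap: 0.0855
grip_force: 0.0
```

```bash
python3 - <<'E'
from h import *
s=grab_frame('scene'); t=grab_frame('top'); print(sensors.get_obs()['eef_pos'])
a=cv2.resize(s[205:305,130:230],(500,500),interpolation=2)
b=cv2.resize(s[220:380,310:400],(290,500),interpolation=2)
cv2.imwrite('pics/c6.png',np.hstack([a,b]))
E
```

```text
[0.46604583 0.34817022 0.06828263]
```

View pics/c6.png

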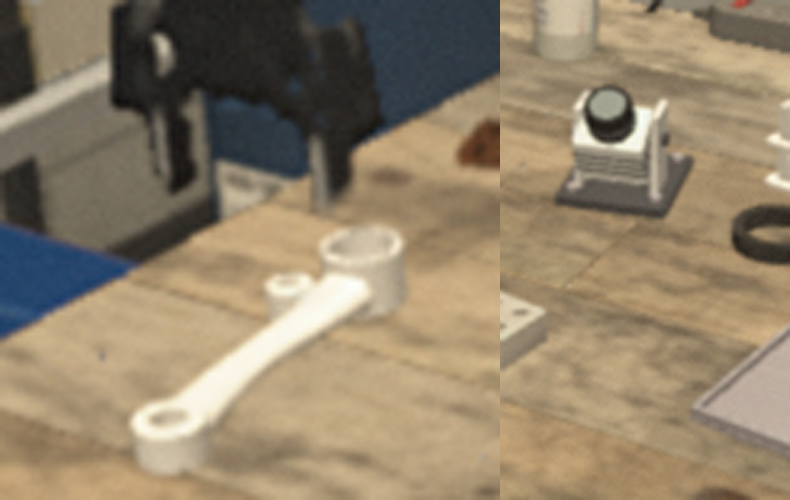

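The link is untouched and the gripper is above it, open tips at crop (325,200) and (180,185). The lens is now fully in view at crop (608,110).

```bash
python3 - <<'E'
from h import *
P=np.array([.466,.3482,0]); a=np.radians(9.7); ty=np.array([np.sin(a),-np.cos(a),0])
for z in(.06,.08,.1,.12): print(z,proj('scene',[P+.048*ty+[0,0,z],P-.048*ty+[0,0,z]]).round(1).tolist())
print('seen right (195,245) left(165.5,242)')
# midpoint between the fingers on the waist
print('link waist mid', proj('scene',[[.469,.3535,.02]]), 'lens',proj('scene',[[.630,-.0355,.1]]),'seen',310+108*90/290,220+112*.32)
s=grab_frame('scene'); h=cv2.cvtColor(s,cv2.COLOR_BGR2HSV)
C1,D1=ray('scene',[[310+108*90/290-.3,220+112*.32-.3]]); C2,D2=ray('top',[[333.8,208.0]])
A=np.c_[D1[0],-D2[0]]; k=np.linalg.lstsq(A,C2-C1,rcond=None)[0]; print(C1+k[0]*D1[0],C2+k[1]*D2[0])
# can upright / centred, from cap & top view
t=grab_frame('top'); hs=cv2.cvtColor(t,cv2.COLOR_BGR2HSV); m=((((hs[...,0]<8)|(hs[...,0]>172))&(hs[...,1]>150))*255).astype(np.uint8); m[:, :390]=0; m[:,470:]=0;m[:220]=0;m[305:]=0
d=cv2.distanceTransform(m,2,5); _,v,_,p=cv2.minMaxLoc(d); print('cap',p,v,onz('top',[p],.21))
print(sensors.get_obs()['eef_pos'])
E
```

```text
0.06 [[197.8, 262.3], [166.3, 256.7]]
0.08 [[197.1, 255.2], [165.4, 249.8]]
0.1 [[196.3, 248.1], [164.5, 242.8]]
0.12 [[195.6, 240.9], [163.6, 235.7]]
seen right (195,245) left(165.5,242)
link waist mid [[182.72511706 272.30406597]] lens [[342.89249417 253.125144  ]] seen 343.51724137931035 255.84
[ 0.6315941  -0.03555704  0.09276258] [ 0.63119744 -0.03490688  0.09269152]
cap (442, 262) 9.787599563598633 [[ 0.48156269 -0.30445589  0.21      ]]
[0.47029516 0.35153734 0.07553604]
```

Call:
carry_out(steps=[{"tx": -0.009,"ty": 0.015,"tz": -0.12,"rx": 0,"ry": 0,"rz": 0,"hand": 1},{"tx": 0,"ty": 0,"tz": -0.15,"rx": 0,"ry": 0,"rz": 0,"hand": 1},{"tx": 0,"ty": 0,"tz": -0.12,"rx": 0,"ry": 0,"rz": 0,"hand": 1},{"tx": 0,"ty": 0,"tz": -0.09,"rx": 0,"ry": 0,"rz": 0,"hand": 1},{"tx": 0,"ty": 0,"tz": -0.06,"rx": 0,"ry": 0,"rz": 0,"hand": 1},{"tx": 0,"ty": 0,"tz": -0.035,"rx": 0,"ry": 0,"rz": 0,"hand": 1},{"tx": 0,"ty": 0,"tz": 0,"rx": 0,"ry": 0,"rz": 0,"hand": 1},{"tx": 0,"ty": 0,"tz": 0,"rx": 0,"ry": 0,"rz": 0,"hand": -1},{"tx": 0,"ty": 0,"tz": 0,"rx": 0,"ry": 0,"rz": 0,"hand": -1},{"tx": 0,"ty": 0,"tz": 0,"rx": 0,"ry": 0,"rz": 0,"hand": -1},{"tx": 0,"ty": 0,"tz": 0,"rx": 0,"ry": 0,"rz": 0,"hand": -1},{"tx": 0,"ty": 0,"tz": 0,"rx": 0,"ry": 0,"rz": 0,"hand": -1},{"tx": 0,"ty": 0,"tz": 0,"rx": 0,"ry": 0,"rz": 0,"hand": -1},{"tx": 0,"ty": 0,"tz": 0,"rx": 0,"ry": 0,"rz": 0,"hand": -1},{"tx": 0,"ty": 0,"tz": 0,"rx": 0,"ry": 0,"rz": 0,"hand": -1},{"tx": 0,"ty": 0,"tz": 0,"rx": 0,"ry": 0,"rz": 0,"hand": -1}])

```text
t: 15.05
eef_pos: [0.4687, 0.3542, -0.0112]
eef_rot: [-0.001, 0.997, 0.083, 0.001]
force: [-1.1, 0.3, 5.8]
finger_gap: 0.0222
grip_force: 57.4
```

Call:
carry_out(steps=[{"tx": 0,"ty": 0,"tz": 0.05,"rx": 0,"ry": 0,"rz": 0,"hand": -1},{"tx": 0,"ty": 0,"tz": 0.1,"rx": 0,"ry": 0,"rz": 0,"hand": -1},{"tx": 0,"ty": 0,"tz": 0.16,"rx": 0,"ry": 0,"rz": 0,"hand": -1},{"tx": 0,"ty": 0,"tz": 0.2,"rx": 0,"ry": 0,"rz": 0,"hand": -1},{"tx": 0,"ty": 0,"tz": 0.2,"rx": 0,"ry": 0,"rz": 0,"hand": -1},{"tx": 0,"ty": 0,"tz": 0.2,"rx": 0,"ry": 0,"rz": 0,"hand": -1},{"tx": 0,"ty": 0,"tz": 0.2,"rx": 0,"ry": 0,"rz": 0,"hand": -1},{"tx": 0,"ty": 0,"tz": 0.2,"rx": 0,"ry": 0,"rz": 0,"hand": -1},{"tx": 0,"ty": 0,"tz": 0.2,"rx": 0,"ry": 0,"rz": 0,"hand": -1},{"tx": 0,"ty": 0,"tz": 0.2,"rx": 0,"ry": 0,"rz": 0,"hand": -1},{"tx": 0,"ty": 0,"tz": 0.1,"rx": 0,"ry": 0,"rz": 0,"hand": -1},{"tx": 0,"ty": 0,"tz": 0,"rx": 0,"ry": 0,"rz": 0,"hand": -1}])

```text
t: 16.05
eef_pos: [0.4691, 0.3541, 0.263]
eef_rot: [-0.002, 0.997, 0.083, 0.002]
force: [1.0, 0.2, -4.4]
finger_gap: 0.0224
grip_force: 57.6
```

Call:
carry_out(steps=[{"tx": 0.026,"ty": -0.15,"tz": 0,"rx": 0,"ry": 0,"rz": -0.0397,"hand": -1},{"tx": 0.026,"ty": -0.15,"tz": 0,"rx": 0,"ry": 0,"rz": -0.0397,"hand": -1},{"tx": 0.026,"ty": -0.15,"tz": 0,"rx": 0,"ry": 0,"rz": -0.0397,"hand": -1},{"tx": 0.026,"ty": -0.15,"tz": 0,"rx": 0,"ry": 0,"rz": -0.0397,"hand": -1},{"tx": 0.026,"ty": -0.15,"tz": 0,"rx": 0,"ry": 0,"rz": -0.0397,"hand": -1},{"tx": 0.026,"ty": -0.15,"tz": 0,"rx": 0,"ry": 0,"rz": -0.0397,"hand": -1},{"tx": 0.026,"ty": -0.15,"tz": 0,"rx": 0,"ry": 0,"rz": -0.0397,"hand": -1},{"tx": 0.026,"ty": -0.15,"tz": 0,"rx": 0,"ry": 0,"rz": -0.0397,"hand": -1},{"tx": 0.026,"ty": -0.15,"tz": 0,"rx": 0,"ry": 0,"rz": -0.0397,"hand": -1},{"tx": 0.026,"ty": -0.15,"tz": 0,"rx": 0,"ry": 0,"rz": -0.0397,"hand": -1},{"tx": 0.026,"ty": -0.15,"tz": 0,"rx": 0,"ry": 0,"rz": -0.0397,"hand": -1},{"tx": 0.026,"ty": -0.15,"tz": 0,"rx": 0,"ry": 0,"rz": -0.0397,"hand": -1},{"tx": 0.026,"ty": -0.15,"tz": 0,"rx": 0,"ry": 0,"rz": -0.0397,"hand": -1},{"tx": 0.026,"ty": -0.15,"tz": 0,"rx": 0,"ry": 0,"rz": -0.0397,"hand": -1},{"tx": 0.026,"ty": -0.15,"tz": 0,"rx": 0,"ry": 0,"rz": -0.0397,"hand": -1},{"tx": 0.026,"ty": -0.15,"tz": 0,"rx": 0,"ry": 0,"rz": -0.0397,"hand": -1},{"tx": 0.026,"ty": -0.15,"tz": 0,"rx": 0,"ry": 0,"rz": -0.0397,"hand": -1},{"tx": 0.026,"ty": -0.15,"tz": 0,"rx": 0,"ry": 0,"rz": -0.0397,"hand": -1},{"tx": 0,"ty": 0,"tz": 0,"rx": 0,"ry": 0,"rz": 0,"hand": -1},{"tx": 0,"ty": 0,"tz": 0,"rx": 0,"ry": 0,"rz": 0,"hand": -1}])

```text
t: 17.72
eef_pos: [0.5372, -0.0521, 0.2568]
eef_rot: [0.001, 0.786, -0.618, -0.002]
force: [0.4, 0.2, -4.9]
finger_gap: 0.0217
grip_force: 58.3
```

Call:
carry_out(steps=[{"tx": 0,"ty": 0,"tz": 0,"rx": 0.006,"ry": -0.0243,"rz": 0,"hand": -1},{"tx": 0,"ty": 0,"tz": 0,"rx": 0.0089,"ry": -0.0364,"rz": 0,"hand": -1},{"tx": 0,"ty": 0,"tz": 0,"rx": 0.0089,"ry": -0.0364,"rz": 0,"hand": -1},{"tx": 0,"ty": 0,"tz": 0,"rx": 0.0089,"ry": -0.0364,"rz": 0,"hand": -1},{"tx": 0,"ty": 0,"tz": 0,"rx": 0.0089,"ry": -0.0364,"rz": 0,"hand": -1},{"tx": 0,"ty": 0,"tz": 0,"rx": 0.0089,"ry": -0.0364,"rz": 0,"hand": -1},{"tx": 0,"ty": 0,"tz": 0,"rx": 0.0087,"ry": -0.0366,"rz": 0,"hand": -1},{"tx": 0,"ty": 0,"tz": 0,"rx": 0,"ry": 0,"rz": 0,"hand": -1},{"tx": 0,"ty": 0,"tz": 0,"rx": 0,"ry": 0,"rz": 0,"hand": -1},{"tx": 0,"ty": 0,"tz": 0,"rx": 0,"ry": 0,"rz": 0,"hand": -1}])

```text
t: 18.55
eef_pos: [0.5378, -0.0509, 0.2586]
eef_rot: [-0.203, 0.761, -0.596, 0.159]
force: [0.8, -0.2, -4.4]
finger_gap: 0.0218
grip_force: 58.7
```

```bash
python3 - <<'E'
from h import *
from scipy.spatial.transform import Rotation as Ro
s=grab_frame('scene'); t=grab_frame('top'); o=sensors.get_obs(); print(o['eef_pos'],o['torque'],o['force'],o['joints'].round(2))
q=o['eef_rot'];print(Ro.from_quat(np.r_[q[1:],q[0]]).as_matrix().round(4))
cv2.imwrite('pics/s7.png',s);cv2.imwrite('pics/t7.png',t)
print(proj('scene',[o['eef_pos']]),proj('top',[o['eef_pos']]))
cv2.imwrite('pics/c7.png',np.hstack([cv2.resize(s[160:280,270:390],(400,400),interpolation=2),cv2.resize(t[160:280,270:390],(400,400),interpolation=2)]))
E
```

```text
[ 0.53880677 -0.05088737  0.2591671 ] [-0.55561344  2.22040473  0.02203123] [-0.40363801  0.74891703 -4.91078037] [ 0.17 -0.11 -0.3  -0.05 -0.86  0.09]
[[ 2.393e-01 -8.414e-01  4.846e-01]
 [-9.710e-01 -2.078e-01  1.186e-01]
 [ 9.000e-04 -4.989e-01 -8.667e-01]]
[[329.30122164 205.35270362]] [[341.69028711 236.36550467]]
```

View pics/c7.png

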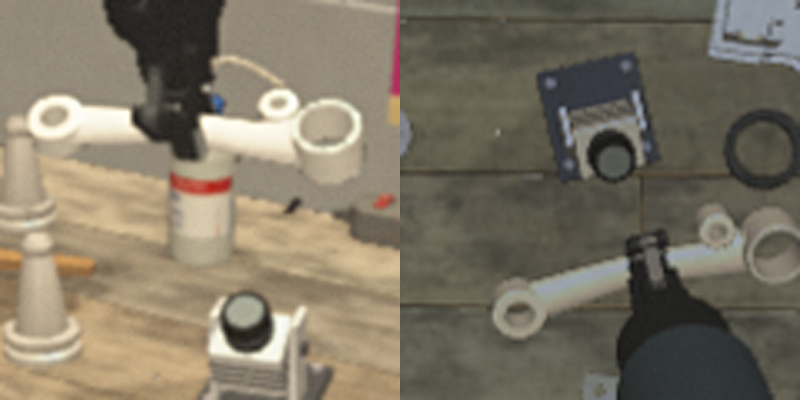

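Both views show the link held level across the view. Eye, big boss and side boss are at crop (57,118), (330,125) and (279,103) in scene, and at (517,310), (775,250) and (717,230) in top.

```bash
cat > m.py <<'E'
from h import *
def tri(a,b):
    C1,D1=ray('scene',[a]); C2,D2=ray('top',[b]); A=np.c_[D1[0],-D2[0]]
    k=np.linalg.lstsq(A,C2-C1,rcond=None)[0]; p,q=C1+k[0]*D1[0],C2+k[1]*D2[0]; return (p+q)/2,np.linalg.norm(p-q)
zf=np.array([-.4857,-.1184,.866]); yf=np.array([-.2368,.9715,0]); xf=np.cross(yf,zf)
F=np.array([.630,-.0353,.1])+.15*zf
E
python3 - <<'E'
from m import *
S=lambda u,v:[270+u/3.3333-.35,160+v/3.3333-.35]
X={}
for n,a,b in(('eye',(57,118),(117,310)),('big',(330,125),(375,250)),('side',(279,103),(317,230))):
    X[n],e=tri(S(*a),S(*b)); print(n,X[n].round(4),'miss',round(e,4),'focus-frame',[round(float((X[n]-F)@k),4) for k in(xf,yf,zf)])
T=np.array([.5384,-.0509,.259]); zt=np.array([.4846,.1186,-.8667])
for n,m in(('A',T-.0237*zt),('B',T+[0,0,.0365]+.0128*zt)): print(n,m.round(4),[round(float((m-F)@k),4) for k in(xf,yf,zf)])
v=X['eye']-X['big']; print('len',np.linalg.norm(v)); print('F',F)
E
```

```text
eye [0.498  0.0356 0.2813] miss 0.0016 focus-frame [-0.0059, 0.1002, 0.0627]
big [ 0.5415 -0.145   0.2944] miss 0.0027 focus-frame [0.0002, -0.0856, 0.0744]
side [ 0.554  -0.1028  0.2983] miss 0.0001 focus-frame [0.0213, -0.0476, 0.0666]
A [ 0.5269 -0.0537  0.2795] [-0.0008, 0.0065, 0.0577]
B [ 0.5446 -0.0494  0.2844] [0.0174, 0.0065, 0.0529]
len 0.18621999780751772
F [ 0.557145 -0.05306   0.2299  ]
```

```bash
python3 - <<'E'
from m import *
from scipy.spatial.transform import Rotation as Ro
c=lambda u,v:[140+u/5.333-.4,235+v/5.333-.4]; L=lambda u,v:[165+u/5-.4,220+v/5-.4]
B=[tri(c(*a),L(*b)) for a,b in(((127,287),(197,393)),((333,102),(149,74)),((256,143),(121,145)))]
for b in B: print(b[0].round(4),round(b[1],4))
S=lambda u,v:[270+u/3.3333-.35,160+v/3.3333-.35]
H=[tri(S(*a),S(*b))[0] for a,b in(((57,118),(117,310)),((330,125),(375,250)),((279,103),(317,230)))]
u=np.array([-.9857,-.1687,0]); W=np.c_[np.cross(u,[0,0,1]),u,[0,0,1]]  # link axes in world on bench
mid=np.array([.469,.3537,.0125])
loc=np.array([(b[0]-mid)@W for b in B]); print('local\n',loc.round(4))
print('yaw check',np.degrees(np.arctan2(*(B[0][0]-B[1][0])[[1,0]])))
Hf=np.array([[(h-F)@k for k in(xf,yf,zf)] for h in H]); 
R,rs=Ro.align_vectors(Hf-Hf.mean(0),loc-loc.mean(0)); print('rot err deg',R.as_rotvec(degrees=True),'rms',rs); print('mid in focus frame',Hf.mean(0)-R.apply(loc.mean(0)), 'norot',Hf.mean(0)-loc.mean(0))
E
```

```text
[0.3766 0.3342 0.0212] 0.001
[0.5598 0.3645 0.0336] 0.0009
[0.5193 0.3822 0.0232] 0.0014
local
 [[-0.0036  0.0943  0.0087]
 [-0.0047 -0.0913  0.0211]
 [ 0.0197 -0.0544  0.0107]]
yaw check -170.62933969924225
rot err deg [ 0.20635667 -4.50798054  2.2534474 ] rms 0.0018688633855923047
mid in focus frame [0.00184628 0.00599787 0.05416545] norot [0.00144501 0.00608968 0.05438586]
```

Call:
carry_out(steps=[{"tx": 0.037,"ty": 0.001,"tz": -0.065,"rx": 0.0073,"ry": 0.0018,"rz": -0.013,"hand": -1},{"tx": 0.037,"ty": 0.001,"tz": -0.065,"rx": 0,"ry": 0,"rz": 0,"hand": -1},{"tx": 0.037,"ty": 0.001,"tz": -0.065,"rx": 0,"ry": 0,"rz": 0,"hand": -1},{"tx": 0.037,"ty": 0.001,"tz": -0.065,"rx": 0,"ry": 0,"rz": 0,"hand": -1},{"tx": 0.037,"ty": 0,"tz": -0.065,"rx": 0,"ry": 0,"rz": 0,"hand": -1},{"tx": 0,"ty": 0,"tz": 0,"rx": 0,"ry": 0,"rz": 0,"hand": -1},{"tx": 0,"ty": 0,"tz": 0,"rx": 0,"ry": 0,"rz": 0,"hand": -1},{"tx": 0,"ty": 0,"tz": 0,"rx": 0,"ry": 0,"rz": 0,"hand": -1},{"tx": 0,"ty": 0,"tz": 0,"rx": 0,"ry": 0,"rz": 0,"hand": -1}])

```text
t: 19.4
eef_pos: [0.5666, -0.0507, 0.2116]
eef_rot: [-0.206, 0.751, -0.608, 0.157]
force: [0.4, -0.3, -3.6]
finger_gap: 0.0215
grip_force: 58.7
```

```bash
python3 - <<'E'
from m import *
s=grab_frame('scene'); t=grab_frame('top'); o=sensors.get_obs(); print(o['eef_pos'],o['eef_rot'])
cv2.imwrite('pics/s8.png',s);cv2.imwrite('pics/t8.png',t)
cv2.imwrite('pics/c8.png',np.hstack([cv2.resize(s[170:250,275:385],(800,582),interpolation=2)[:300],])if 0 else np.vstack([cv2.resize(s[175:230,275:385],(600,300),interpolation=2),cv2.resize(t[205:260,290:400],(600,300),interpolation=2)]))
E
```

```text
[ 0.56637318 -0.05070825  0.21156122] [-0.20630974  0.75061027 -0.60769561  0.15724681]
```

View pics/c8.png

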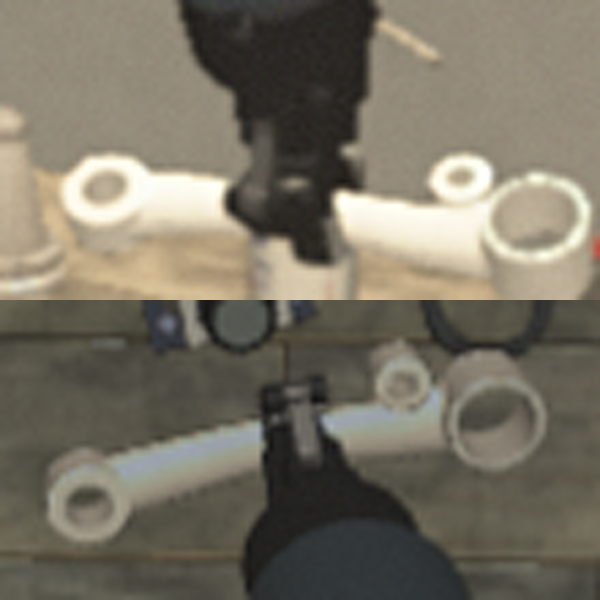

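The link is held with its bosses facing away from the lens. Scene rim centres are eye (104,189), big boss (537,223) and side boss (461,178). Top rim centres are (90,205), (496,119) and (403,82) in the lower crop.

```bash
python3 - <<'E'
from m import *
from scipy.spatial.transform import Rotation as Ro
k=600/110; o=.5-.5/k
S=lambda u,v:[275+u/k-o,175+v/k-o]; T=lambda u,v:[290+u/k-o,205+v/k-o]
P=[tri(S(*a),T(*b)) for a,b in(((104,189),(90,205)),((537,223),(496,119)),((461,178),(403,82)))]
loc=np.array([[-.0036,.0943,.0090],[-.0040,-.0913,.0213],[.0197,-.0544,.0107]])
Hf=np.array([[(h[0]-F)@q for q in(xf,yf,zf)] for h in P]); print(Hf.round(4),[round(p[1],4) for p in P])
print('mid each',(Hf-loc).round(4).tolist(),(Hf-loc).mean(0))
d=Hf[0]-Hf[1];l=loc[0]-loc[1]; print('yaw err',np.degrees(-d[0]/d[1]+l[0]/l[1]),'pitch',np.degrees(d[2]/d[1]-l[2]/l[1]))
T0=sensors.get_obs(); q=T0['eef_rot']; R=Ro.from_quat(np.r_[q[1:],q[0]]).as_matrix(); m=T0['eef_pos']-.0237*R[:,2]; print('model A',[round(float((m-F)@a),4) for a in(xf,yf,zf)], 'tool z in focus',[round(float(R[:,2]@a),4) for a in(xf,yf,zf)],'tool x',[round(float(R[:,0]@a),4) for a in(xf,yf,zf)])
E
```

```text
[[-0.0046  0.0933  0.0122]
 [-0.0048 -0.0923  0.0192]
 [ 0.0198 -0.0548  0.0122]] [np.float64(0.0006), np.float64(0.0004), np.float64(0.0)]
mid each [[-0.001, -0.001, 0.0032], [-0.0008, -0.001, -0.0021], [0.0001, -0.0004, 0.0015]] [-0.00057349 -0.00078455  0.00087919]
yaw err 0.04452986491860423 pitch 1.6104756771610589
model A [-0.001, 0.0001, 0.0031] tool z in focus [0.0013, -0.0001, -0.9999] tool x [-0.0294, -0.9995, 0.0]
```

Within about 1–2 mm and 1°. One small trim, then settle and hand in.

Call:
carry_out(steps=[{"tx": 0.006,"ty": 0.004,"tz": -0.008,"rx": -0.0056,"ry": -0.0014,"rz": -0.0033,"hand": -1},{"tx": 0,"ty": 0,"tz": 0,"rx": 0,"ry": 0,"rz": 0,"hand": -1},{"tx": 0,"ty": 0,"tz": 0,"rx": 0,"ry": 0,"rz": 0,"hand": -1},{"tx": 0,"ty": 0,"tz": 0,"rx": 0,"ry": 0,"rz": 0,"hand": -1},{"tx": 0,"ty": 0,"tz": 0,"rx": 0,"ry": 0,"rz": 0,"hand": -1},{"tx": 0,"ty": 0,"tz": 0,"rx": 0,"ry": 0,"rz": 0,"hand": -1},{"tx": 0,"ty": 0,"tz": 0,"rx": 0,"ry": 0,"rz": 0,"hand": -1},{"tx": 0,"ty": 0,"tz": 0,"rx": 0,"ry": 0,"rz": 0,"hand": -1}])

```text
t: 20.17
eef_pos: [0.5671, -0.0503, 0.2095]
eef_rot: [-0.202, 0.75, -0.609, 0.162]
force: [-0.1, 0.3, -4.2]
finger_gap: 0.0218
grip_force: 58.7
```

```bash
python3 - <<'E'
from h import *
o=sensors.get_obs(); print(o['t'],o['eef_pos'],abs(o['joint_velocities']).max(),o['finger_gap'])
print(order.close_job())
E
```

```text
20.1667 [ 0.56707818 -0.05027074  0.20949434] 0.0016546043859866255 0.021754587640584987
the job is handed in; nothing more can be done
None
```

The job is handed in at 20.2 s: the spray can stands released in the middle of the drip tray, and the arm is holding the link arm still in front of the lens, its waist within about 2 mm of the viewing point and its tilt within about 1° by my measurements (the verdict was not shown).

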